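# Pack the tester's measuring chain for calibration

### The arm

A 6-joint arm with a two-finger parallel gripper is mounted at the origin on the work surface. World frame = base frame: x ahead of the robot, y to its left, z up, the work surface at z = 0. Lengths are in mm, angles in rad, forces in N, time in s.
With the tool pointing down it reaches from about 250 to 725 mm from the base axis. Payload 9.7 kg.
Tool frame: the origin (TCP) lies on the centre line of the jaws, within the pads' length; the fingertips stand 22 mm ahead of it and the grasp point (between the pads) lies 3 mm ahead of it (robot.tip_extent is the distance from the TCP to the fingertips, in mm); z points along the fingers, y is the line along which they close (so a half turn about z gives the same grasp; the last joint's range is limited). The gripper opens to 85 mm and grips with 20 to 120 N. Pads are 22 mm wide; open, the fingers measure 114 mm over their backs; the gripper's body (76 mm by 85 mm) begins 54 mm behind the grasp point. The pads swing forward as they close: fully open they stand 13 mm farther back than shut.
Start: joints at [-1.148, 0.087, 0.176, 1.66, 0, 1.571], TCP at [225.671, -501.567, 253.284] pointing down, gripper open.
Joint ranges: [-3.13, 3.13], [-0.85, 1.81], [-1.15, 1.24], [-2.2, 2.28], [-1.44, 1.52], [-3.14, 3.14]. Speed limits (rad/s): [2.22, 2.22, 2.57, 3.14, 3.14, 3.14].

### API

Orientations are given as a unit quaternion [w, x, y, z].
In Python, from plant import state, imaging, ticket, nets, robot gives the robot as it stands. The module is installed in compiled form; this text tells all that it offers.
- The arm moves only by the shell command python3 -m pendant 'ROWS' [OPENING] [FORCE]. ROWS is JSON, a list of rows, each a list of 4 numbers: the shift along the tool's x, y, z each as a share of 50 cm, from -1 to 1, then the turn about the tool's z as a share of 45 degrees, from -1 to 1. In form: [[dx, dy, dz, turn], ...]. A call has 1 to 20 rows; each row shifts and turns the commanded pose from where the row before left it, along the tool's axes as they then stand; what a row does not reach is not made up. A row lasts 1/8 s, in which the tool goes at most 62.5 mm and 10.7 degrees, less where a joint would pass 70% of its speed; a pose out of reach is approached as far as the arm can. A call with a number of a shift or a turn outside -1 to 1 is refused whole. A call with a gripper value outside its range is refused whole. OPENING is the closure, from -1 (fully open) to 1 (shut), set as the call begins (- or left out, the last holds). The fingers move at their own pace and stop on an object; FORCE is the grip in N (left out, the last holds). Time passes only in rows, so rows that do not move let the fingers close. It gives the time, the measured TCP pose, the force, the opening and the grip force at its end, in the units of the state.
- state(): the state, without advancing time (a new reading comes with each control period).
- imaging.snapshot(name): name is "side" or "top" or "wrist"; returns (picture, depth): 400x640x3 uint8, blue, green, red; 400x640 float32, mm along the optical axis (not along the pixel's ray), 0 where there is no reading.
- imaging.camera_model(name): a dict with "mtx" (3x3 intrinsics, pixels), "rvec" (rotation vector, rad) and "tvec" (3), from world to camera coordinates, as OpenCV has them. Camera axes: x right, y down, z forward; pixel columns grow to the right and rows downward; lengths in mm; the calibration is good to about 2 mm. A picture is of the moment at which its call begins: read the wrist's pose just before it. camera_model takes no time and is no camera call; for the wrist camera it gives the pose at the moment of the call.
- ticket.hand_in(): hands the job in; it is judged then, once.
Trained networks look in the newest picture that a camera, given by its name, has taken for a name from the list of things; names that differ only in an ending like _2 or _b are one class to them, and where a whole thing is asked for, a point or a joint stands for the part that bears it (a point fixed in the world has none). Each returns a list of dicts, best first, with "score" (0 to 1); they miss things now and then, are a little off and sometimes report something else, mostly with a low value. They report only what shows in the picture. A call takes as long as a camera call.
- nets.spot_in(camera, label): "location" ([column, row] as shares, 0 to 1, of the picture: columns of its width, rows of its height, amid what is visible of it).
- nets.mark_of(camera, label): "location" ([column, row] as shares, 0 to 1, of the picture: columns of its width, rows of its height: a listed point, or the origin of a listed thing).
The state is a dict: "clock": time; "joint_pos": joint angles; "qvel": joint speeds; "effort": joint torques, N m; "tcp_pos": TCP position; "ee_rot": TCP orientation; "ft_force": force on the tool from outside, world axes, zero at the start; "moment": the same for the moment, N m; "grip_width": opening from 0.0 (shut) to 1.0 (fully open); "grip_force": force on a finger pad.
Only numpy, scipy, OpenCV 4.12 (cv2) and the standard library are available. Lean on these libraries where they do the work, as an engineer would, in place of code of your own. Each camera call takes 0.05 s, during which the arm holds its last target. There are 200 camera calls.

### The job

The cupping tester's measuring chain goes out for calibration: first pull the fuse carrier up out of its sprung socket so that the rack is dead, and only then lift every amplifier module straight up out of its dovetails, without wrenching it sideways. Pack the fuse carrier, all the modules and the load cell that stands in front of the rack into the transport tray, each upright and fully home in a pocket of its own shape, and leave the other things on the bench where they are.

Things in the scene. Friction and masses are not known exactly. Their poses are not given: they have to be found in the camera images.
- rack: Amplifier rack, fixed: aluminium rail 136 (x) x 272 (y), top 14 mm above the bench, with four module slots in a row along y at 55 mm pitch and a grey power-feed unit (100 x 50, top 84 mm above the bench, fuse socket in it) at the +y end. Slots and socket lie on x = 0. Any slot may hold either length of module or be empty. Origin: on the bench under the middle.
- slot_1 (a point): Floor centre of the slot at the -y end, 14 mm above the bench. Beside every slot stand black posts 12 thick, 66 high from the bench, whose upright dovetail ribs (up to 64 mm) run in the modules' grooves with about 1 mm play: a module must rise straight up by 55 mm before it can go sideways. Axes as the rack's.
- fuse_socket (a point): Where the fuse carrier's origin lies when seated in the power-feed unit, 56 mm above the bench; axes as the rack's.
- fuse: Plug-in fuse carrier, 70 g: white blade block 30 (x) x 16 (y) x 28 high, notched in each side, black flange 46 x 26 above it (28 to 36 above the underside), black grip 30 (x) x 12 (y) above that (36 to 66). Sprung catches hold it in its socket: it takes an upward pull of 10 to 15 N over the first 8 mm and is clear after 35 mm. Origin: centre of its underside, z up.
- long_1: Long amplifier module: grey housing 88 long (x) x 40 wide (y) x 70 high, a vertical dovetail groove in each side, four round connectors on the white front, and centred on top a black pull grip 34 (x) x 12 (y) x 30 high (70 to 100 above the underside). Origin: centre of its underside, x along its length, z up; it fits either way round. None if absent. About 0.32 kg.
- long_2: Long amplifier module: grey housing 88 long (x) x 40 wide (y) x 70 high, a vertical dovetail groove in each side, four round connectors on the white front, and centred on top a black pull grip 34 (x) x 12 (y) x 30 high (70 to 100 above the underside). Origin: centre of its underside, x along its length, z up; it fits either way round. None if absent. About 0.32 kg.
- short_1: Short amplifier module: grey housing 52 long (x) x 40 wide (y) x 70 high, a vertical dovetail groove in each side, four round connectors on the white front, and centred on top a black pull grip 34 (x) x 12 (y) x 30 high (70 to 100 above the underside). Origin: centre of its underside, x along its length, z up; it fits either way round. None if absent. About 0.2 kg.
- short_2: Short amplifier module: grey housing 52 long (x) x 40 wide (y) x 70 high, a vertical dovetail groove in each side, four round connectors on the white front, and centred on top a black pull grip 34 (x) x 12 (y) x 30 high (70 to 100 above the underside). Origin: centre of its underside, x along its length, z up; it fits either way round. None if absent. About 0.2 kg.
- load_cell: Load cell, loose on the bench in front of the rack: steel disc 48 across x 28 high with a stud 22 across x 28 high on top (28 to 56 above the underside); the stud is the grip. About 0.3 kg. Origin: centre of its underside.
- tray: Transport tray, fixed: white rim 192 (x) x 218 (y) x 46 high around a dark insert 40 high with six cut-out pockets (two long, two short, one round, one small). Origin: on the bench under its middle; x along the long pockets.
- pocket_long_1 (a point): Pocket 94 (x) x 46 (y) for a long module, either of the two. The insert is 40 mm thick from the bench and the pocket 30 mm deep; this point is the centre of the pocket's floor, 10 mm above the bench; x along the pocket's length.
- pocket_long_2 (a point): The other pocket 94 x 46 for a long module. The insert is 40 mm thick from the bench and the pocket 30 mm deep; this point is the centre of the pocket's floor, 10 mm above the bench; x along the pocket's length.
- pocket_short_1 (a point): Pocket 58 (x) x 46 (y) for a short module, either of the two. The insert is 40 mm thick from the bench and the pocket 30 mm deep; this point is the centre of the pocket's floor, 10 mm above the bench; x along the pocket's length.
- pocket_short_2 (a point): The other pocket 58 x 46 for a short module. The insert is 40 mm thick from the bench and the pocket 30 mm deep; this point is the centre of the pocket's floor, 10 mm above the bench; x along the pocket's length.
- pocket_cell (a point): Round pocket 54 across for the load cell. The insert is 40 mm thick from the bench and the pocket 30 mm deep; this point is the centre of the pocket's floor, 10 mm above the bench; x along the pocket's length.
- pocket_fuse (a point): Small pocket 36 (x) x 22 (y) for the fuse carrier's blade block, which stands on its floor. The insert is 40 mm thick from the bench and the pocket 30 mm deep; this point is the centre of the pocket's floor, 10 mm above the bench; x along the pocket's length.
- die_ring: Bystander: steel die ring 60 across x 14 high, behind the rack. Origin: centre of its underside.
- coupons: Bystander: stack of three metal test coupons 70 x 50 x 12, behind the tray. Origin: centre of its underside.
- marker: Bystander: marker pen 130 long, 14 thick, lying along its x in front of the tray. Origin: centre of its underside.
- screwdriver: Bystander: screwdriver lying between the rack and the tray, along its x. Origin: under it, near its middle.
- solvent: Bystander: amber bottle 60 across x 130 high at the back of the bench. Origin: centre of its underside.
- dish: Bystander: shallow glass dish 90 across x 18 high at the back of the bench. Origin: centre of its underside.
- loupe: Bystander: standing loupe 42 across x 43 high, near the robot. Origin: centre of its underside.

How it is judged:
By the outcome, as a careful person would: the job done as asked, in the order asked, and still so for the second after the job is handed in, with the robot touching nothing.
Of long_1, long_2, short_1, short_2 only 2 to 4 are there at a start; the rules pass over those that are not, and their reading is None.
At some moment in a run one of load_cell may be knocked a few centimetres aside while the robot is not near it.
Once in a run the grip may slacken for a moment while it holds something.
It also fails if it takes over 210 s, if anything falls off the work surface, if the arm or the gripper's body presses on something with over 40 N, if the wrist force passes 120 N, or if a joint passes its speed limit or range.

## Working session

There is one attempt and no reset: what is moved stays moved. The work goes in short steps, Python scripts to look and compute and a shell command to move; the robot and the scene stay as the last step left them, time stands still between calls to the robot, and variables do not carry over. Pictures are saved under pics/ and viewed, at most 14 in all, crops included, and the job is handed in when it is done.

```bash
mkdir -p pics; cat > h.py <<'E'
import numpy as np, cv2
from plant import state, imaging, ticket, nets, robot
def cam(n):
    m=imaging.camera_model(n); R=cv2.Rodrigues(np.array(m["rvec"],float))[0]
    return np.array(m["mtx"],float),R,np.array(m["tvec"],float).ravel()
def at_z(n,px,z,c=None):
    K,R,t=c or cam(n); d=R.T@np.linalg.inv(K)@[px[0],px[1],1.]; o=-R.T@t
    return o+d*(z-o[2])/d[2]
def cloud(n,D,c=None):
    K,R,t=c or cam(n); v,u=np.mgrid[:D.shape[0],:D.shape[1]]
    p=np.stack([u,v,np.ones_like(u)],-1)@np.linalg.inv(K).T*D[...,None]
    return (p-t)@R
E
python3 - <<'E'
from h import *
s=state();print(s)
for n in("top","side"):
    c=cam(n);im,D=imaging.snapshot(n);cv2.imwrite(f"pics/{n}0.png",im);np.save(n+"0.npy",D)
    print(n,-c[1].T@c[2])
    for l in ["slot_1","fuse_socket","fuse","long_1","short_1","load_cell","tray","rack","pocket_long_1","pocket_short_1","pocket_cell","pocket_fuse"] if n=="top" else []:
        z=dict(slot_1=14,fuse_socket=56,fuse=56,long_1=14,short_1=14).get(l,10 if "pocket" in l else 0)
        for r in nets.mark_of(n,l)[:4]:
            px=np.array(r["location"])*[640,400];print(l,round(r["score"],2),px.round(),at_z(n,px,z,c).round(1))
E
```

```text
{'clock': 0.0, 'joint_pos': array([-1.14801933e+00,  8.74926348e-02,  1.75112836e-01,  1.65981879e+00,
        5.83334891e-06,  1.57079737e+00]), 'qvel': array([ 0.00017914,  0.00040133,  0.00226216, -0.00118711, -0.00139235,
       -0.0003661 ]), 'effort': array([-3.56983865e-04, -5.20391607e+01,  4.64799535e+01,  1.63403997e-02,
       -5.25690621e-05,  3.01977127e-05]), 'tcp_pos': array([ 225.57656057, -501.38057102,  252.55423266]), 'ee_rot': array([-6.86134353e-04,  9.77740396e-01,  2.09817128e-01, -1.44257927e-04]), 'ft_force': array([-0.86522784,  0.05699093, -0.2918274 ]), 'moment': array([-0.03259863, -0.01911763,  0.07060856]), 'grip_force': 0.0, 'grip_width': 0.9985838776186408}
top [ 387.22016354   16.60384498 1229.95195842]
slot_1 0.7 [268. 207.] [558.2 145.7  14. ]
fuse_socket 0.73 [176. 202.] [562.5 355.5  56. ]
fuse 0.63 [387. 226.] [ 509.3 -137.2   56. ]
fuse 0.48 [176. 199.] [570.3 355.3  56. ]
long_1 0.85 [250. 210.] [551.  187.7  14. ]
short_1 0.88 [222. 208.] [555.9 255.8  14. ]
load_cell 0.71 [262. 261.] [427.3 157.5   0. ]
tray 0.88 [413. 210.] [ 554.4 -209.8    0. ]
tray 0.57 [409. 142.] [ 727.4 -202.6    0. ]
rack 0.98 [229. 206.] [561.5 242.2   0. ]
pocket_long_1 0.62 [442. 192.] [ 598.9 -279.9   10. ]
pocket_long_1 0.61 [417. 193.] [ 594.2 -219.1   10. ]
pocket_short_1 0.96 [420. 229.] [ 506.6 -225.2   10. ]
pocket_short_1 0.62 [444. 227.] [ 512.4 -282.5   10. ]
pocket_cell 0.95 [386. 193.] [ 594.8 -143.9   10. ]
pocket_fuse 0.72 [388. 225.] [ 515.8 -147.5   10. ]
side [537.87422301 594.31852855 724.69471416]
```

View pics/top0.png

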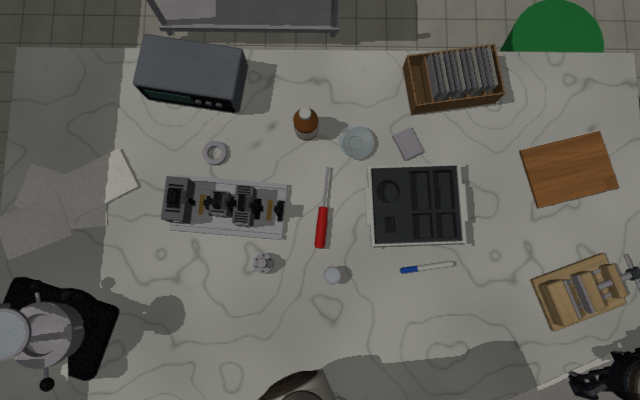

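View pics/side0.png

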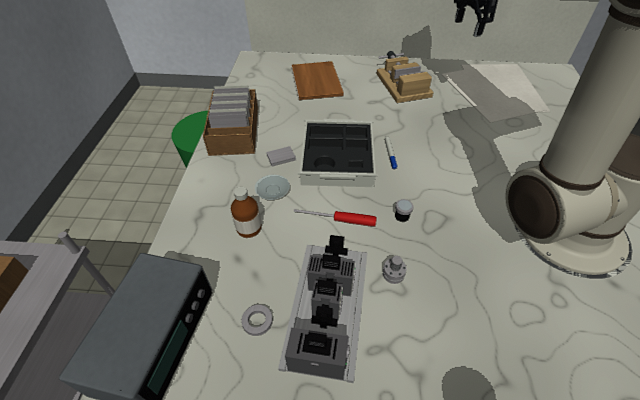

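The top view shows the fuse in the feed unit at (175,198), modules at (220,203) and (243,205), and empty slots 1 and 4. The load cell is at (263,262) and the tray at (416,206), with the pockets empty. First I turn the tool, then go above the rack.

```bash
cat >> h.py <<'E'
def plan(x,y,z=None,ang=None,q=False):
    """turn share, then shift shares (after the turn) to bring the TCP to x,y,z with tool x at ang deg"""
    from scipy.spatial.transform import Rotation as Ro
    s=state();p=s["tcp_pos"];w=s["ee_rot"];X=Ro.from_quat([*w[1:],w[0]]).as_matrix()[:,0]
    a=np.degrees(np.arctan2(X[1],X[0])); ang=a if ang is None else ang
    t=-((ang-a+180)%360-180); r=np.radians(ang); d=np.array([x,y])-p[:2]
    dz=0 if z is None else p[2]-z
    sh=np.array([d@[np.cos(r),np.sin(r)],d@[np.sin(r),-np.cos(r)],dz])/500
    print("at",p.round(1),"ang",round(a,2),"turn",round(t/45,4),"shift",sh.round(4),"rows>=",round(np.linalg.norm(sh)/.125,1),"t",round(s["clock"],1))
E
python3 -m pendant '[[0,0,0,-0.226],[0,0,0,-0.226],[0,0,0,-0.226],[0,0,0,-0.226],[0,0,0,-0.226],[0,0,0,-0.226],[0,0,0,-0.226],[0,0,0,-0.226],[0,0,0,-0.226],[0,0,0,-0.226],[0,0,0,-0.226],[0,0,0,-0.226],[0,0,0,-0.226],[0,0,0,-0.226],[0,0,0,-0.226]]'
python3 - <<'E'
from h import *
plan(530,290,330); c=cam("wrist"); print(-c[1].T@c[2]-state()["tcp_pos"], c[1][2], c[0][0])
E
```

```text
clock: 2.58
tcp_pos: [225.7, -501.6, 253.3]
ee_rot: [0.0, 0.025, 1.0, -0.0]
ft_force: [-0.1, 0.1, 0.0]
grip_width: 0.998
grip_force: 0.0
at [ 225.7 -501.6  253.3] ang 177.11 turn -0.0 shift [-0.5281  1.6118 -0.1533] rows>= 13.6 t 2.6
[-74.33903335   4.43161891 120.43063799] [ 0.29675653 -0.01411927 -0.95484879] [299.4399055    0.         320.50860326]
```

```bash
python3 -m pendant '[[-0.033,0.1007,-0.0096,0],[-0.033,0.1007,-0.0096,0],[-0.033,0.1007,-0.0096,0],[-0.033,0.1007,-0.0096,0],[-0.033,0.1007,-0.0096,0],[-0.033,0.1007,-0.0096,0],[-0.033,0.1007,-0.0096,0],[-0.033,0.1007,-0.0096,0],[-0.033,0.1007,-0.0096,0],[-0.033,0.1007,-0.0096,0],[-0.033,0.1007,-0.0096,0],[-0.033,0.1007,-0.0096,0],[-0.033,0.1007,-0.0096,0],[-0.033,0.1007,-0.0096,0],[-0.033,0.1007,-0.0096,0],[-0.033,0.1007,-0.0096,0],[0,0,0,0],[0,0,0,0]]'
cat > look.py <<'E'
from h import *
import sys
# look.py outname zmin zmax [x0 x1 y0 y1]: rects of blobs in a height band
def blobs(P,lo,hi,box=None,amin=60,amax=5000):
    m=(P[...,2]>lo)&(P[...,2]<hi)
    if box: m&=(P[...,0]>box[0])&(P[...,0]<box[1])&(P[...,1]>box[2])&(P[...,1]<box[3])
    n,L,st,_=cv2.connectedComponentsWithStats(m.astype(np.uint8))
    for i in range(1,n):
        if st[i,4]<amin: continue
        q=P[L==i]; (cx,cy),(w,h),a=cv2.minAreaRect(q[:,:2].astype(np.float32))
        print("band",lo,hi,"n",st[i,4],"c",round(cx,1),round(cy,1),"size",round(w,1),round(h,1),"a",round(a,1),"z",np.percentile(q[:,2],[5,50,95]).round(1))
E
python3 - <<'E'
from look import *
c=cam("wrist");im,D=imaging.snapshot("wrist");cv2.imwrite("pics/w1.png",im);P=cloud("wrist",D,c)
print("t",state()["clock"],state()["tcp_pos"])
blobs(P,105,135); blobs(P,78,92); blobs(P,60,72)
blobs(P,8,20,amax=99999,amin=300)
for l,z in [("slot_1",14),("fuse_socket",56),("fuse",56),("long_1",14),("short_1",14),("rack",0)]:
    for r in nets.mark_of("wrist",l)[:3]:
        px=np.array(r["location"])*[640,400];print(l,round(r["score"],2),px.round(),at_z("wrist",px,z,c).round(1))
E
```

```text
clock: 4.82
tcp_pos: [534.5, 287.8, 329.8]
ee_rot: [-0.0, 0.028, 1.0, -0.0]
ft_force: [-0.5, -0.5, 0.5]
grip_width: 1.001
grip_force: 0.0
t 4.875 [534.33592186 287.22240999 330.41950463]
band 105 135 n 346 c 558.3 196.2 size 13.0 34.2 a 85.8 z [107.5 113.7 115. ]
band 105 135 n 321 c 563.0 251.0 size 12.1 34.6 a 85.1 z [112.  113.9 115. ]
band 105 135 n 358 c 570.7 351.9 size 12.6 30.0 a 85.8 z [108.3 121.7 122.9]
band 78 92 n 2438 c 571.3 352.0 size 50.3 100.7 a 85.5 z [82.7 84.2 91.4]
band 78 92 n 1656 c 558.0 196.1 size 40.7 89.4 a 85.3 z [81.8 84.1 85.7]
band 78 92 n 820 c 562.3 251.1 size 39.6 53.4 a 85.1 z [80.5 83.9 85.4]
band 78 92 n 339 c 804.6 270.7 size 95.9 7.0 a 84.8 z [78.5 83.6 90.4]
band 78 92 n 269 c 819.4 382.2 size 57.3 5.2 a 83.2 z [78.6 85.6 91.4]
band 60 72 n 645 c 363.5 611.7 size 100.7 12.0 a 80.2 z [60.5 64.8 68.4]
band 60 72 n 164 c 538.4 335.8 size 32.1 72.6 a 47.8 z [61.4 65.3 71.2]
band 60 72 n 421 c 553.1 215.8 size 94.2 32.7 a 15.5 z [60.9 65.8 70.2]
band 60 72 n 60 c 536.0 253.0 size 38.4 2.4 a 85.3 z [60.4 65.5 71.6]
band 60 72 n 285 c 552.2 117.1 siz
[... 863 characters left out ...]
69.8 53.4 a 25.8 z [ 9.8 11.7 13.1]
band 8 20 n 1570 c 726.5 -68.7 size 87.4 88.2 a 40.5 z [ 8.7 13.3 18.2]
band 8 20 n 384 c 814.4 336.3 size 228.5 8.3 a 83.0 z [12.4 16.2 19.5]
band 8 20 n 360 c 812.3 -244.0 size 103.7 43.8 a 70.5 z [ 8.8 14.  19.4]
slot_1 0.64 [224. 183.] [558.6 142.3  14. ]
fuse_socket 0.64 [369. 192.] [571.2 352.4  56. ]
fuse_socket 0.5 [142. 188.] [548.8  45.5  56. ]
fuse_socket 0.47 [ 41. 283.] [ 687.  -140.7   56. ]
fuse 0.57 [368. 193.] [573.4 351.   56. ]
fuse 0.44 [220.  90.] [430.5 170.5  56. ]
fuse 0.26 [291. 181.] [550.4 248.1  56. ]
long_1 0.6 [261. 179.] [554.2 198.9  14. ]
short_1 0.97 [294. 184.] [564.6 246.8  14. ]
rack 0.55 [291. 183.] [566.1 240.8   0. ]
```

View pics/w1.png

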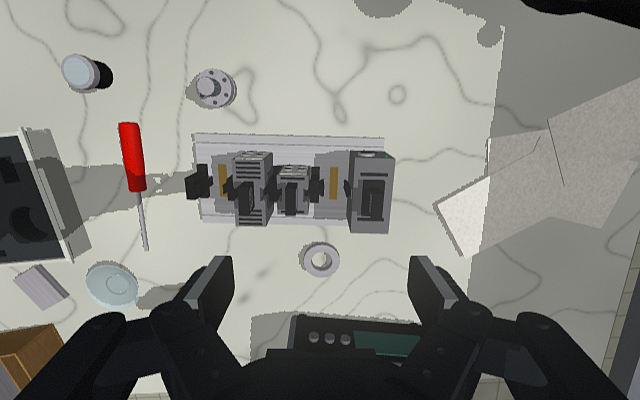

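The wrist view shows the fuse grip at (370,192), the long module at (253,190), the short one at (294,185) and the load cell at (214,88). The rack yaw is about -4.6° by depth.

```bash
python3 - <<'E'
from look import *
plan(570.8,352,200,175.4)
P=cloud("top",np.load("top0.npy"))
blobs(P,30,58,(430,680,-340,-80),30)
blobs(P,6,16,(430,680,-340,-80),30)
blobs(P,20,34,(380,480,100,220),20);blobs(P,45,62,(380,480,100,220),20)
E
```

```text
at [534.4 287.2 330.7] ang 176.72 turn 0.0294 shift [-0.0621  0.135   0.2615] rows>= 2.4 t 5.2
band 30 58 n 5027 c 562.8 -210.2 size 202.4 241.3 a 2.1 z [34.6 39.6 46.6]
band 6 16 n 544 c 600.7 -225.2 size 90.9 42.1 a 2.4 z [ 6.4  9.1 13.3]
band 6 16 n 537 c 603.3 -282.0 size 92.0 40.9 a 2.2 z [ 6.4  9.  13.4]
band 6 16 n 294 c 598.4 -146.1 size 50.7 47.4 a 89.7 z [ 6.4  9.3 13.4]
band 6 16 n 343 c 513.9 -228.8 size 55.3 41.3 a 2.7 z [ 6.6  9.2 13. ]
band 6 16 n 346 c 515.9 -285.2 size 56.1 41.4 a 2.4 z [ 6.4  9.3 13.9]
band 6 16 n 92 c 515.8 -150.0 size 34.3 17.8 a 0.2 z [ 6.6  9.3 13.6]
band 20 34 n 241 c 422.2 152.3 size 46.3 46.3 a 44.3 z [23.2 27.1 31.3]
band 45 62 n 78 c 422.8 153.0 size 21.2 20.9 a 88.4 z [50.5 54.9 58.6]
```

```bash
python3 -m pendant '[[0,0,0,0.0294],[-0.0155,0.0338,0.065,0],[-0.0155,0.0338,0.065,0],[-0.0155,0.0338,0.065,0],[-0.0155,0.0338,0.065,0],[0,0,0,0],[0,0,0,0],[0,0,0,0]]' 0.3
python3 - <<'E'
from look import *
c=cam("wrist");im,D=imaging.snapshot("wrist");P=cloud("wrist",D,c)
blobs(P,105,130,(500,620,300,400))
plan(570.8,352,118,175.4)
E
```

```text
clock: 6.18
tcp_pos: [571.1, 352.6, 202.4]
ee_rot: [0.001, 0.04, 0.999, 0.001]
ft_force: [-0.4, -0.6, -0.1]
grip_width: 0.347
grip_force: 0.0
band 105 130 n 787 c 571.2 352.1 size 12.4 31.1 a 85.2 z [112.2 121.8 123. ]
at [571.2 352.6 202.2] ang 175.42 turn 0.0004 shift [ 0.0007 -0.0012  0.1684] rows>= 1.3 t 6.2
```

```bash
python3 -m pendant '[[0,-0.001,0.042,0],[0,0,0.042,0],[0,0,0.042,0],[0,0,0.042,0],[0,0,0,0],[0,0,0,0]]' 0.3
python3 -m pendant '[[0,0,0,0],[0,0,0,0],[0,0,0,0],[0,0,0,0],[0,0,0,0],[0,0,0,0]]' 1 80
```

```text
clock: 6.98
tcp_pos: [571.2, 352.4, 117.7]
ee_rot: [0.001, 0.04, 0.999, 0.0]
ft_force: [-0.3, 0.3, 1.5]
grip_width: 0.348
grip_force: 0.0
clock: 7.72
tcp_pos: [571.3, 352.3, 117.7]
ee_rot: [0.001, 0.04, 0.999, 0.0]
ft_force: [-0.3, -3.0, 6.2]
grip_width: 0.12
grip_force: 78.2
```

```bash
python3 -m pendant '[[0,0,-0.006,0],[0,0,-0.006,0],[0,0,-0.006,0],[0,0,-0.006,0],[0,0,-0.01,0],[0,0,-0.02,0],[0,0,-0.03,0],[0,0,-0.03,0],[0,0,-0.03,0],[0,0,0,0],[0,0,0,0]]'
python3 - <<'E'
from h import *
plan(516,-100,230,182.3)
E
```

```text
clock: 9.1
tcp_pos: [570.7, 352.3, 187.6]
ee_rot: [-0.0, 0.04, 0.999, -0.0]
ft_force: [-0.4, 0.0, -2.1]
grip_width: 0.123
grip_force: 79.1
at [570.7 352.3 187.6] ang 175.45 turn -0.1522 shift [ 0.1457 -0.8995 -0.0847] rows>= 7.3 t 9.1
```

```bash
python3 -m pendant '[[0,0,-0.084,-0.152],[0.0146,-0.09,0,0],[0.0146,-0.09,0,0],[0.0146,-0.09,0,0],[0.0146,-0.09,0,0],[0.0146,-0.09,0,0],[0.0146,-0.09,0,0],[0.0146,-0.09,0,0],[0.0146,-0.09,0,0],[0.0146,-0.09,0,0],[0.0146,-0.09,0,0],[0,0,0,0],[0,0,0,0]]'
cat > tray.py <<'E'
from look import *
n="wrist";c=cam(n);im,D=imaging.snapshot(n);cv2.imwrite("pics/tray.png",im);P=cloud(n,D,c)
blobs(P,5,17,(430,680,-340,-80),80)
blobs(P,42,50,(430,680,-340,-80),80)
Q=["pocket_long_1","pocket_short_1","pocket_cell","pocket_fuse"]
for l in Q:
    for r in nets.mark_of(n,l)[:2]:
        px=np.array(r["location"])*[640,400];print(l,round(r["score"],2),px.round(),at_z(n,px,10,c).round(1))
print(state()["grip_width"],state()["tcp_pos"])
E
python3 tray.py
```

```text
clock: 10.72
tcp_pos: [515.7, -100.0, 229.6]
ee_rot: [-0.0, -0.02, 1.0, 0.0]
ft_force: [0.0, 0.0, 0.2]
grip_width: 0.125
grip_force: 79.0
band 5 17 n 101 c 431.7 -287.1 size 3.9 31.3 a 1.6 z [ 7.7 11.8 13.7]
band 5 17 n 165 c 470.1 -207.6 size 0.3 183.4 a 2.4 z [ 6.5  8.6 11. ]
band 5 17 n 1502 c 520.7 -289.8 size 55.4 34.3 a 3.3 z [ 8.8 10.1 14.9]
band 5 17 n 1661 c 517.6 -231.0 size 55.8 37.7 a 2.9 z [ 8.8 10.1 13.4]
band 5 17 n 463 c 520.6 -149.7 size 30.7 19.1 a 2.2 z [ 8.7 10.  13.2]
band 5 17 n 1864 c 609.2 -284.9 size 86.5 34.9 a 2.6 z [ 8.8 10.1 14.9]
band 5 17 n 2053 c 606.7 -227.2 size 86.3 38.0 a 2.8 z [ 8.8 10.1 14.2]
band 5 17 n 918 c 602.3 -148.1 size 41.6 44.1 a 33.6 z [ 8.8 10.1 12.7]
band 42 50 n 4379 c 566.6 -210.7 size 202.0 240.9 a 2.3 z [43.4 45.7 47. ]
pocket_long_1 0.93 [219. 238.] [ 598.7 -221.7   10. ]
pocket_long_1 0.75 [172. 242.] [ 606.2 -279.7   10. ]
pocket_short_1 0.78 [211. 171.] [ 514.1 -225.    10. ]
pocket_short_1 0.64 [221. 240.] [ 600.5 -218.5   10. ]
pocket_cell 0.91 [278. 241.] [ 600.1 -148.5   10. ]
pocket_fuse 0.6 [279. 174.] [ 515.  -146.7   10. ]
pocket_fuse 0.6 [404. 216.] [559.9   4.1  10. ]
0.12525393023704792 [515.99146857 -99.35790625 230.00832769]
```

View pics/tray.png

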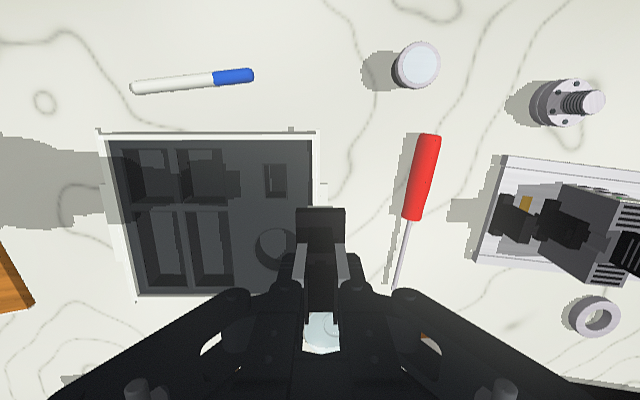

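The wrist view shows the tray with all six pockets empty: fuse pocket (275,180), cell (275,240), shorts (152,175) and (200,175), longs (165,245) and (210,245). Near edges are occluded, so I'll use the far floor edges plus the nominal sizes.

```bash
cat > pk.py <<'E'
from look import *
def fit(n,D,c,yaw=2.4):
    P=cloud(n,D,c);r=np.radians(yaw);e=np.array([[np.cos(r),np.sin(r)],[-np.sin(r),np.cos(r)]])
    UV=P[...,:2]@e.T
    for nm,x,y,L,W in [("L1",602,-225,94,46),("L2",604,-282,94,46),("S1",515,-229,58,46),("S2",517,-285,58,46),("F",516,-149,36,22),("C",599,-146,54,54)]:
        g=e@[x,y]; m=(P[...,2]>6)&(P[...,2]<12.5)&(abs(UV[...,0]-g[0])<L/2+8)&(abs(UV[...,1]-g[1])<W/2+8)
        q=UV[m]; lo=np.percentile(q,1,0);hi=np.percentile(q,99,0)
        far=np.array([hi[0]-L/2,lo[1]+W/2])
        print(n,nm,"far-fit",(e.T@far).round(1),"extent",(hi-lo).round(1),"n",m.sum())
    # rim edges
    m=(P[...,2]>43.5)&(P[...,2]<48)&(abs(P[...,0]-562)<115)&(abs(P[...,1]+210)<125);q=UV[m]
    h=np.percentile(q,[1.5,98.5],0);print("rim",h.round(1).tolist(),(h[1]-h[0]).round(1),"c",(e.T@h.mean(0)).round(1))
if __name__=="__main__":
    c=cam("wrist");fit("wrist",imaging.snapshot("wrist")[1],c)
    fit("top",np.load("top0.npy"),None)
E
python3 pk.py
```

```text
wrist L1 far-fit [ 602.  -222.7] extent [83.4 36.4] n 1898
wrist L2 far-fit [ 604.3 -278.9] extent [83.2 31.8] n 1674
wrist S1 far-fit [ 515.9 -226.4] extent [53.5 36.5] n 1524
wrist S2 far-fit [ 518.3 -282.7] extent [53.5 31.9] n 1339
wrist F far-fit [ 517.8 -148.1] extent [30.7 18.4] n 440
wrist C far-fit [ 597.4 -143.5] extent [40.3 43.6] n 897
rim [[460.9, -352.6], [652.1, -116.4]] [191.3 236.3] c [ 565.8 -211. ]
top L1 far-fit [ 598.4 -222.5] extent [89.7 40. ] n 499
top L2 far-fit [ 600.6 -278.7] extent [89.7 39.4] n 489
top S1 far-fit [ 512.1 -226.1] extent [54.6 40.6] n 313
top S2 far-fit [ 514.7 -282.1] extent [54.5 39.2] n 299
top F far-fit [ 513.2 -148. ] extent [32.5 18.3] n 81
top C far-fit [ 593.7 -142.8] extent [46.1 46.7] n 266
rim [[457.5, -351.0], [649.2, -114.3]] [191.7 236.7] c [ 562.6 -209.2]
```

```bash
cat > gap.py <<'E'
from look import *
def gaps(P,yaw=2.4):
    r=np.radians(yaw);e=np.array([[np.cos(r),np.sin(r)],[-np.sin(r),np.cos(r)]]);UV=P[...,:2]@e.T
    M=(P[...,2]>38)&(P[...,2]<42.5)
    for nm,x,y,L,W in [("L1",603,-223,94,46),("L2",605,-279,94,46),("S1",516.5,-227,58,46),("S2",519,-283,58,46),("F",518,-148,36,22),("C",598,-144,54,54)]:
        g=e@[x,y];o=[];w=[]
        for k,l,hw in((0,L,4),(1,W,4)):
            q=UV[M&(abs(UV[...,1-k]-g[1-k])<hw)][:,k]-g[k]
            a=q[(q<0)&(q>-l/2-9)];b=q[(q>0)&(q<l/2+9)]
            a=a.max() if len(a) else np.nan;b=b.min() if len(b) else np.nan
            o.append(g[k]+(a+b)/2);w.append(b-a)
        print(nm,(e.T@o).round(1),"width",np.round(w,1))
if __name__=="__main__":
    gaps(cloud("wrist",imaging.snapshot("wrist")[1],cam("wrist")))
E
python3 gap.py; python3 -c "
from h import *
plan(518.1,-148.3,150,182.4)"
```

```text
L1 [ 601.  -222.3] width [93.2 46. ]
L2 [ 603.4 -278. ] width [93.7 45.4]
S1 [ 515.8 -225.8] width [58.3 46.1]
S2 [ 518.1 -281.5] width [58.2 45.2]
F [ 517.4 -147.9] width [36.9 22.3]
C [nan nan] width [54.2  nan]
at [516.  -99.6 230.1] ang -177.65 turn -0.001 shift [-1.000e-04 -9.750e-02  1.602e-01] rows>= 1.5 t 11.1
```

```bash
python3 -m pendant '[[-0.001,-0.0485,0,0],[-0.002,-0.0485,0,0],[0,0,0.08,0],[0,0,0.08,0],[0,0,0.07,0],[0,0,0,0],[0,0,0,0],[0,0,0,0]]'
python3 - <<'E'
from h import *
plan(517.4,-147.9,74,182.4); im,D=imaging.snapshot("wrist");cv2.imwrite("pics/f1.png",im)
E
```

```text
clock: 12.08
tcp_pos: [520.2, -148.8, 117.0]
ee_rot: [0.001, -0.02, 1.0, -0.0]
ft_force: [-0.0, -1.0, -0.2]
grip_width: 0.122
grip_force: 82.2
at [ 520.2 -148.8  117. ] ang -177.7 turn -0.0022 shift [0.0055 0.002  0.0861] rows>= 0.7 t 12.1
```

View pics/f1.png

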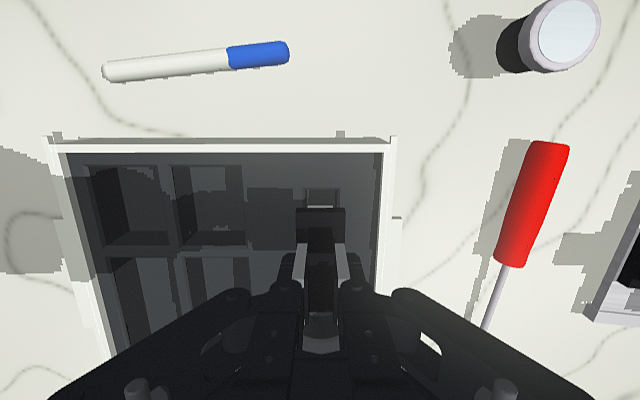

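The fuse is held upright, with its white block at (322,195) just in front of its pocket. I correct by 3 mm and lower it.

```bash
python3 -m pendant '[[0.0055,0.002,0,0],[0,0,0.02,0],[0,0,0.02,0],[0,0,0.02,0],[0,0,0.01,0],[0,0,0.008,0],[0,0,0.004,0],[0,0,0,0],[0,0,0,0]]'
```

```text
clock: 13.25
tcp_pos: [516.7, -147.8, 74.4]
ee_rot: [0.0, -0.02, 1.0, -0.0]
ft_force: [-0.4, 0.4, -0.1]
grip_width: 0.124
grip_force: 82.2
```

```bash
python3 -m pendant '[[0,0,0.003,0],[0,0,0.002,0],[0,0,0.002,0],[0,0,0,0],[0,0,0,0]]'
```

```text
clock: 13.88
tcp_pos: [516.8, -147.9, 73.5]
ee_rot: [0.001, -0.02, 1.0, -0.0]
ft_force: [-9.1, 1.3, 21.2]
grip_width: 0.124
grip_force: 85.8
```

```bash
python3 -m pendant '[[0,0,0,0],[0,0,0,0],[0,0,0,0]]' 0.3
python3 -m pendant '[[0,0,-0.04,0],[0,0,-0.08,0],[0,0,-0.08,0],[0,0,-0.08,0],[0,0,-0.08,0],[0,0.06,0,0],[0,0.06,0,0],[0,0,0,0],[0,0,0,0]]'
python3 - <<'E'
from look import *
c=cam("wrist");im,D=imaging.snapshot("wrist");P=cloud("wrist",D,c)
blobs(P,60,90,(430,680,-340,-80),30);blobs(P,43,53,(490,545,-180,-120),30)
gp=P; from gap import gaps; gaps(P)
plan(562.6,251.05,200,175.4)
E
```

```text
clock: 14.25
tcp_pos: [516.4, -147.7, 70.3]
ee_rot: [-0.0, -0.02, 1.0, 0.0]
ft_force: [0.6, 0.1, 0.1]
grip_width: 0.349
grip_force: 0.0
clock: 15.38
tcp_pos: [514.2, -88.1, 250.4]
ee_rot: [-0.0, -0.02, 1.0, -0.0]
ft_force: [-0.3, -0.3, -0.1]
grip_width: 0.352
grip_force: 0.0
band 60 90 n 474 c 516.7 -146.6 size 30.1 12.6 a 1.9 z [63.3 77.6 78.9]
band 43 53 n 491 c 516.5 -146.8 size 45.7 26.2 a 2.4 z [46.5 48.  50. ]
L1 [ 601.3 -222.5] width [95.2 47. ]
L2 [ 603.  -277.7] width [94.5 45.7]
S1 [ 515.7 -225.8] width [58.3 45.7]
S2 [ 518.1 -281.7] width [58.4 45.8]
F [ 518.4 -147.9] width [48.2 28.1]
C [nan nan] width [ nan 54.6]
at [514.1 -88.3 250.4] ang -177.73 turn 0.1528 shift [-0.0422  0.6843  0.1008] rows>= 5.5 t 15.4
```

Measured by depth, the fuse stands upright at (516.7,-146.6) with its flange (46 mm long) at insert level, so it is home. Next is the short module.

```bash
python3 -m pendant '[[0,0,0,0.153],[-0.0042,0.0684,0.01,0],[-0.0042,0.0684,0.01,0],[-0.0042,0.0684,0.01,0],[-0.0042,0.0684,0.01,0],[-0.0042,0.0684,0.01,0],[-0.0042,0.0684,0.01,0],[-0.0042,0.0684,0.01,0],[-0.0042,0.0684,0.01,0],[-0.0042,0.0684,0.01,0],[-0.0042,0.0684,0.01,0],[0,0,0,0],[0,0,0,0]]' 0.3
python3 - <<'E'
from look import *
c=cam("wrist");im,D=imaging.snapshot("wrist");P=cloud("wrist",D,c)
blobs(P,105,118,(500,620,160,280))
plan(562.7,251.1,110,175.4)
E
```

```text
clock: 17.05
tcp_pos: [562.6, 250.5, 200.4]
ee_rot: [-0.0, 0.04, 0.999, -0.0]
ft_force: [0.3, -0.0, 0.8]
grip_width: 0.354
grip_force: 0.0
band 105 118 n 888 c 558.1 196.2 size 12.8 34.5 a 85.2 z [108.1 113.7 114.9]
band 105 118 n 782 c 562.6 251.1 size 12.1 34.6 a 85.3 z [108.8 113.8 114.9]
at [562.7 250.3 200.7] ang 175.34 turn -0.0012 shift [1.000e-04 1.600e-03 1.813e-01] rows>= 1.5 t 17.1
```

```bash
python3 -m pendant '[[0,0.001,0.045,0],[0,0,0.045,0],[0,0,0.045,0],[0,0,0.045,0],[0,0,0,0],[0,0,0,0]]' 0.3
python3 -m pendant '[[0,0,0,0],[0,0,0,0],[0,0,0,0],[0,0,0,0],[0,0,0,0]]' 1 90
python3 -m pendant '[[0,0,-0.006,0],[0,0,-0.01,0],[0,0,-0.016,0],[0,0,-0.02,0],[0,0,-0.02,0],[0,0,-0.02,0],[0,0,-0.03,0],[0,0,-0.03,0],[0,0,-0.03,0],[0,0,-0.04,0],[0,0,-0.04,0],[0,0,0,0],[0,0,0,0]]'
```

```text
clock: 17.85
tcp_pos: [562.9, 251.4, 111.9]
ee_rot: [0.001, 0.04, 0.999, 0.0]
ft_force: [0.3, 1.0, 1.3]
grip_width: 0.348
grip_force: 0.0
clock: 18.48
tcp_pos: [563.0, 251.7, 112.0]
ee_rot: [0.001, 0.04, 0.999, -0.0]
ft_force: [0.3, -3.6, 6.1]
grip_width: 0.118
grip_force: 88.2
clock: 20.1
tcp_pos: [562.4, 251.9, 241.0]
ee_rot: [-0.0, 0.04, 0.999, -0.0]
ft_force: [-0.6, -0.2, -3.1]
grip_width: 0.121
grip_force: 88.0
```

```bash
python3 -c "
from h import *
plan(518.5,-281.4,250,182.4)"
```

```text
at [562.4 251.9 241. ] ang 175.41 turn -0.1554 shift [ 0.1324 -1.062  -0.0181] rows>= 8.6 t 20.1
```

```bash
python3 -m pendant '[[0,0,-0.018,-0.155],[0.0095,-0.0759,0,0],[0.0095,-0.0759,0,0],[0.0095,-0.0759,0,0],[0.0095,-0.0759,0,0],[0.0095,-0.0759,0,0],[0.0095,-0.0759,0,0],[0.0095,-0.0759,0,0],[0.0095,-0.0759,0,0],[0.0095,-0.0759,0,0],[0.0095,-0.0759,0,0],[0.0095,-0.0759,0,0],[0.0095,-0.0759,0,0],[0.0095,-0.0759,0,0],[0.0095,-0.0759,0,0],[0,0,0,0],[0,0,0,0],[0,0,0,0]]'
python3 -c "
from h import *
cv2.imwrite('pics/s1.png',imaging.snapshot('wrist')[0])
plan(518.5,-281.4,150,182.4)"
```

```text
clock: 22.35
tcp_pos: [518.2, -280.7, 250.4]
ee_rot: [-0.0, -0.021, 1.0, 0.0]
ft_force: [0.3, -0.2, -2.3]
grip_width: 0.118
grip_force: 88.5
at [ 518.3 -280.7  250.6] ang -177.55 turn 0.0011 shift [-0.0004 -0.0014  0.2012] rows>= 1.6 t 22.4
```

View pics/s1.png

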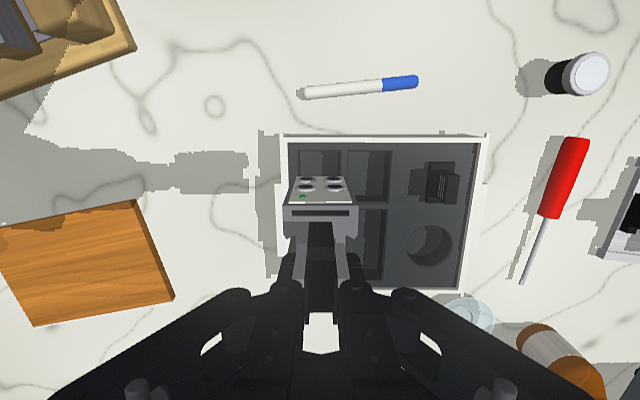

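The module (320,190) hangs straight above the outer short pocket, and the fuse is seated at (442,183). Lowering.

```bash
python3 -m pendant '[[0,-0.001,0.06,0],[0,0,0.07,0],[0,0,0.06,0],[0,0,0.02,0],[0,0,0.02,0],[0,0,0.02,0],[0,0,0.016,0],[0,0,0.006,0],[0,0,0,0],[0,0,0,0]]'
python3 -m pendant '[[0,0,0.005,0],[0,0,0.003,0],[0,0,0.002,0],[0,0,0,0]]'
```

```text
clock: 23.65
tcp_pos: [518.3, -282.3, 115.0]
ee_rot: [0.0, -0.021, 1.0, -0.0]
ft_force: [-0.2, -0.5, -2.2]
grip_width: 0.122
grip_force: 88.3
clock: 24.15
tcp_pos: [518.1, -282.1, 109.5]
ee_rot: [-0.0, -0.021, 1.0, 0.0]
ft_force: [-0.1, 0.5, -0.7]
grip_width: 0.117
grip_force: 88.3
```

```bash
python3 -m pendant '[[0,0,0.002,0],[0,0,0.002,0],[0,0,0,0]]'
python3 -m pendant '[[0,0,0,0],[0,0,0,0],[0,0,0,0]]' 0.3
python3 -m pendant '[[0,0,-0.04,0],[0,0,-0.08,0],[0,0,-0.08,0],[0,0,-0.08,0],[0,0.06,0,0],[0,0.06,0,0],[0,0,0,0],[0,0,0,0]]'
python3 - <<'E'
from look import *
c=cam("wrist");im,D=imaging.snapshot("wrist");P=cloud("wrist",D,c)
blobs(P,103,118,(430,680,-340,-80),30);blobs(P,75,85,(430,680,-340,-80),30)
plan(558.1,196.2,200,175.4)
E
```

```text
clock: 24.52
tcp_pos: [518.2, -282.3, 108.0]
ee_rot: [0.0, -0.021, 1.0, -0.0]
ft_force: [-1.2, -0.3, 1.5]
grip_width: 0.117
grip_force: 89.0
clock: 24.9
tcp_pos: [518.2, -282.2, 107.6]
ee_rot: [0.0, -0.021, 1.0, -0.0]
ft_force: [0.5, -0.4, 0.7]
grip_width: 0.35
grip_force: 0.0
clock: 25.9
tcp_pos: [515.7, -222.5, 247.6]
ee_rot: [0.0, -0.021, 1.0, -0.0]
ft_force: [-0.6, -0.1, -0.4]
grip_width: 0.357
grip_force: 0.0
band 103 118 n 573 c 518.0 -282.0 size 34.3 12.7 a 2.9 z [105.1 109.8 111. ]
band 75 85 n 1097 c 517.6 -282.3 size 52.2 40.6 a 2.5 z [77.9 80.  81.6]
band 75 85 n 378 c 516.8 -147.0 size 30.6 12.4 a 3.2 z [76.3 78.  79.2]
band 75 85 n 111 c 535.0 -298.4 size 18.2 6.3 a 2.6 z [78.2 79.8 81.1]
at [ 515.7 -222.8  247.5] ang -177.63 turn 0.1548 shift [-0.0174  0.8421  0.0949] rows>= 6.8 t 25.9
```

Short module home (top 80, grip 110). Now the long one.

```bash
python3 -m pendant '[[0,0,0,0.155],[-0.00145,0.0702,0.0079,0],[-0.00145,0.0702,0.0079,0],[-0.00145,0.0702,0.0079,0],[-0.00145,0.0702,0.0079,0],[-0.00145,0.0702,0.0079,0],[-0.00145,0.0702,0.0079,0],[-0.00145,0.0702,0.0079,0],[-0.00145,0.0702,0.0079,0],[-0.00145,0.0702,0.0079,0],[-0.00145,0.0702,0.0079,0],[-0.00145,0.0702,0.0079,0],[-0.00145,0.0702,0.0079,0],[0,0,0,0],[0,0,0,0],[0,0,0,0]]' 0.3
python3 - <<'E'
from look import *
c=cam("wrist");im,D=imaging.snapshot("wrist");P=cloud("wrist",D,c)
blobs(P,105,118,(500,620,90,330))
blobs(P,45,62,(340,500,80,260));blobs(P,23,32,(340,500,80,260))
plan(558.1,196.2,111,175.4)
E
```

```text
clock: 27.95
tcp_pos: [558.3, 195.8, 200.4]
ee_rot: [0.0, 0.041, 0.999, -0.0]
ft_force: [0.4, -0.7, -1.0]
grip_width: 0.352
grip_force: 0.0
band 105 118 n 791 c 558.1 196.0 size 12.8 34.3 a 85.0 z [108.7 113.8 115. ]
band 23 32 n 244 c 395.8 169.4 size 30.3 6.3 a 87.1 z [23.9 27.8 29.4]
at [558.3 195.9 200.5] ang 175.33 turn -0.0016 shift [0.0004 0.0006 0.1789] rows>= 1.4 t 28.0
```

```bash
python3 -m pendant '[[0,0.0005,0.045,0],[0,0,0.045,0],[0,0,0.045,0],[0,0,0.044,0],[0,0,0,0],[0,0,0,0]]' 0.3
python3 -m pendant '[[0,0,0,0],[0,0,0,0],[0,0,0,0],[0,0,0,0],[0,0,0,0]]' 1 90
python3 -m pendant '[[0,0,-0.006,0],[0,0,-0.01,0],[0,0,-0.016,0],[0,0,-0.02,0],[0,0,-0.02,0],[0,0,-0.02,0],[0,0,-0.03,0],[0,0,-0.03,0],[0,0,-0.03,0],[0,0,-0.04,0],[0,0,-0.05,0],[0,0,0,0],[0,0,0,0]]'
python3 -c "
from h import *
plan(603.4,-277.8,250,182.4)"
```

```text
clock: 28.75
tcp_pos: [558.5, 196.9, 111.9]
ee_rot: [0.001, 0.04, 0.999, 0.0]
ft_force: [0.6, -0.6, -0.8]
grip_width: 0.354
grip_force: 0.0
clock: 29.38
tcp_pos: [558.6, 196.9, 112.0]
ee_rot: [0.001, 0.04, 0.999, -0.0]
ft_force: [0.0, -3.9, 6.8]
grip_width: 0.121
grip_force: 88.3
clock: 31.0
tcp_pos: [558.0, 197.2, 245.9]
ee_rot: [-0.0, 0.04, 0.999, -0.0]
ft_force: [-1.1, 0.3, -4.1]
grip_width: 0.119
grip_force: 88.1
at [558.  197.2 245.9] ang 175.41 turn -0.1554 shift [-0.0509 -0.953  -0.0082] rows>= 7.6 t 31.0
```

```bash
python3 -m pendant '[[0,0,-0.008,-0.155],[-0.0036,-0.0681,0,0],[-0.0036,-0.0681,0,0],[-0.0036,-0.0681,0,0],[-0.0036,-0.0681,0,0],[-0.0036,-0.0681,0,0],[-0.0036,-0.0681,0,0],[-0.0036,-0.0681,0,0],[-0.0036,-0.0681,0,0],[-0.0036,-0.0681,0,0],[-0.0036,-0.0681,0,0],[-0.0036,-0.0681,0,0],[-0.0036,-0.0681,0,0],[-0.0036,-0.0681,0,0],[-0.0036,-0.0681,0,0],[0,0,0,0],[0,0,0,0],[0,0,0,0]]'
python3 -c "
from h import *
cv2.imwrite('pics/l1.png',imaging.snapshot('wrist')[0])
plan(603.5,-277.8,112,182.4)"
```

```text
clock: 33.25
tcp_pos: [603.0, -277.1, 250.5]
ee_rot: [-0.0, -0.021, 1.0, 0.0]
ft_force: [-0.9, 0.4, -3.8]
grip_width: 0.118
grip_force: 88.6
at [ 603.1 -277.1  250.7] ang -177.56 turn 0.0009 shift [-0.0008 -0.0014  0.2774] rows>= 2.2 t 33.3
```

View pics/l1.png

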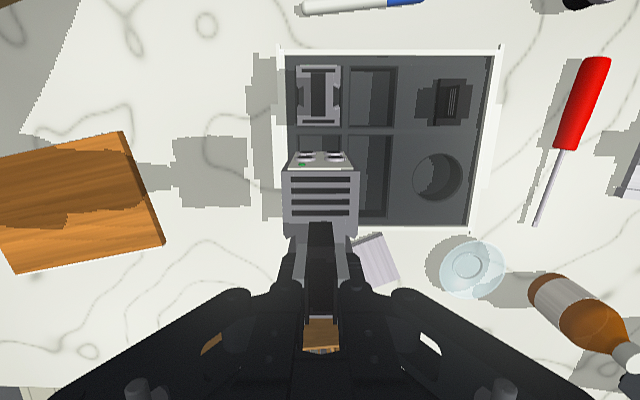

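The short module is seated at (320,95), and the long one (320,190) hangs upright above the outer long pocket. Lowering.

```bash
python3 -m pendant '[[-0.0008,0,0.06,0],[0,0,0.07,0],[0,0,0.06,0],[0,0,0.02,0],[0,0,0.02,0],[0,0,0.02,0],[0,0,0.016,0],[0,0,0.006,0],[0,0,0,0],[0,0,0,0]]'
python3 -m pendant '[[0,0,0.005,0],[0,0,0.003,0],[0,0,0.003,0],[0,0,0.002,0],[0,0,0,0]]'
```

```text
clock: 34.55
tcp_pos: [603.6, -278.2, 115.1]
ee_rot: [0.0, -0.021, 1.0, -0.0]
ft_force: [0.1, -0.8, -3.1]
grip_width: 0.117
grip_force: 88.4
clock: 35.17
tcp_pos: [603.4, -278.1, 108.2]
ee_rot: [0.0, -0.021, 1.0, -0.0]
ft_force: [-0.6, 0.1, -3.7]
grip_width: 0.123
grip_force: 88.6
```

```bash
python3 -m pendant '[[0,0,0.002,0],[0,0,0.002,0],[0,0,0,0]]'
python3 -m pendant '[[0,0,0,0],[0,0,0,0],[0,0,0,0]]' 0.3
python3 -m pendant '[[0,0,-0.04,0],[0,0,-0.08,0],[0,0,-0.08,0],[0,0,-0.08,0],[0.06,0.06,0,0],[0.06,0.06,0,0],[0.06,0.06,0,0],[0,0,0,0],[0,0,0,0]]'
python3 - <<'E'
from look import *
c=cam("wrist");im,D=imaging.snapshot("wrist");P=cloud("wrist",D,c)
blobs(P,103,118,(430,680,-340,-80),30);blobs(P,76,85,(430,680,-340,-80),30)
from gap import gaps; gaps(P)
# round pocket: circle fit of the floor and of the missing insert patch
M=(P[...,2]<36)&(abs(P[...,0]-598)<38)&(abs(P[...,1]+144)<38)
q=P[M][:,:2].astype(np.float32); print("C hole", cv2.minEnclosingCircle(q))
im,D=imaging.snapshot("top");cv2.imwrite("pics/top2.png",im);T=cloud("top",D)
blobs(T,20,34,(340,500,60,260),20);blobs(T,45,62,(340,500,60,260),20)
for r in nets.mark_of("top","load_cell")[:2]:
    px=np.array(r["location"])*[640,400];print(r["score"],at_z("top",px,0))
plan(380,165,260,182.4)
E
```

```text
clock: 35.55
tcp_pos: [603.5, -278.3, 107.9]
ee_rot: [0.001, -0.021, 1.0, -0.0]
ft_force: [-3.9, 0.1, 8.1]
grip_width: 0.119
grip_force: 90.2
clock: 35.92
tcp_pos: [603.5, -278.0, 106.0]
ee_rot: [-0.0, -0.021, 1.0, 0.0]
ft_force: [1.0, 0.8, 0.4]
grip_width: 0.351
grip_force: 0.0
clock: 37.05
tcp_pos: [510.2, -192.1, 246.4]
ee_rot: [0.0, -0.021, 1.0, -0.0]
ft_force: [-0.0, -0.0, 0.4]
grip_width: 0.351
grip_force: 0.0
band 103 118 n 610 c 518.0 -282.0 size 34.6 12.9 a 2.6 z [104.9 109.8 110.9]
band 103 118 n 463 c 602.6 -278.3 size 33.7 12.9 a 2.7 z [104.5 109.7 110.9]
band 76 85 n 1128 c 517.7 -282.2 size 53.2 40.6 a 2.3 z [77.3 80.  81.5]
band 76 85 n 358 c 516.6 -146.9 size 30.1 12.2 a 2.6 z [76.8 78.  79.1]
band 76 85 n 46 c 535.7 -300.3 size 18.5 2.9 a 3.4 z [78.9 79.9 81. ]
band 76 85 n 1485 c 597.3 -278.4 size 77.7 40.6 a 2.6 z [78.2 80.  81.5]
band 76 85 n 44 c 623.0 -296.2 size 22.4 3.2 a 2.2 z [79.1 80.  80.9]
L1 [ 601.5 -222.5] width [94.5 47. ]
L2 [nan nan] width [nan nan]
S1 [ 515.1 -226. ] width [58.8 45.9]
S2 [nan nan] width [nan nan]
F [ 518.6 -145.9] width [49.  27.7]
C [nan nan] width [ nan 54.6]
C hole ((599.7255249023438, -144.22659301757812), 27.045820236206055)
band 20 34 n 252 c 371.2 170.3 size 47.0 46.0 a 51.1 z [22.5 27.5 31.1]
band 45 62 n 78 c 370.3 170.3 size 20.4 21.1 a 0.4 z [52.2 55.3 59.6]
0.87 [369.99603147 172.10974758   0.        ]
0.26 [554.74764267 148.05149097   0.        ]
at [ 510.4 -192.4  245.8] ang -177.64 turn -0.001 shift [ 0.2306  0.7251 -0.0283] rows>= 6.1 t 37.2
```

Long module home. The load cell has been moved to about (371,170); the round pocket fits (599.7,-144.2) with radius 27.

```bash
python3 -m pendant '[[0.0231,0.0725,-0.002,0],[0.0231,0.0725,-0.002,0],[0.0231,0.0725,-0.002,0],[0.0231,0.0725,-0.002,0],[0.0231,0.0725,-0.002,0],[0.0231,0.0725,-0.002,0],[0.0231,0.0725,-0.002,0],[0.0231,0.0725,-0.002,0],[0.0231,0.0725,-0.002,0],[0.0231,0.0725,-0.002,0],[0,0,0,0],[0,0,0,0],[0,0,0,0]]' -0.2
python3 - <<'E'
from look import *
c=cam("wrist");im,D=imaging.snapshot("wrist");P=cloud("wrist",D,c);cv2.imwrite("pics/c1.png",im)
blobs(P,50,62,(300,500,80,260),30);blobs(P,24,32,(300,500,80,260),30)
plan(371.2,170.3,100,182.4)
E
```

```text
clock: 38.83
tcp_pos: [379.8, 164.8, 256.1]
ee_rot: [-0.0, -0.02, 1.0, -0.0]
ft_force: [0.7, -0.1, -0.7]
grip_width: 0.601
grip_force: 0.0
band 50 62 n 333 c 374.4 170.6 size 21.8 22.2 a 24.3 z [53.8 55.8 57.1]
band 24 32 n 869 c 374.1 170.6 size 46.7 47.3 a 2.4 z [26.8 28.1 29.6]
at [379.7 164.8 256.1] ang -177.7 turn -0.0023 shift [0.0166 0.0117 0.3122] rows>= 2.5 t 38.9
```

View pics/c1.png

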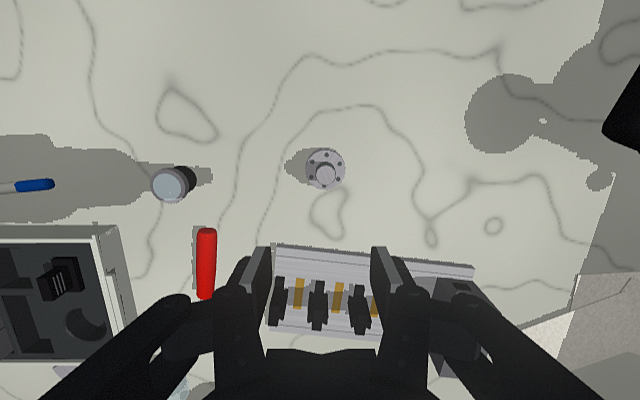

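The wrist view shows the cell standing free at (325,170) and an empty rack with the slot contacts bare. I go down on the stud.

```bash
python3 -m pendant '[[0.0103,0.012,0.08,0],[0,0,0.09,0],[0,0,0.09,0],[0,0,0.06,0],[0,0,0.05,0],[0,0,0.03,0],[0,0,0,0],[0,0,0,0]]' -0.2
python3 -m pendant '[[0,0,0,0],[0,0,0,0],[0,0,0,0],[0,0,0,0],[0,0,0,0],[0,0,0,0]]' 1 100
```

```text
clock: 39.88
tcp_pos: [374.5, 171.4, 57.2]
ee_rot: [0.001, -0.021, 1.0, 0.0]
ft_force: [-0.0, 0.6, 0.2]
grip_width: 0.6
grip_force: 0.0
clock: 40.62
tcp_pos: [374.4, 171.4, 57.1]
ee_rot: [0.001, -0.021, 1.0, 0.0]
ft_force: [-0.4, -2.7, 5.4]
grip_width: 0.222
grip_force: 97.6
```

```bash
python3 -m pendant '[[0,0,-0.01,0],[0,0,-0.03,0],[0,0,-0.05,0],[0,0,-0.07,0],[0,0,-0.07,0],[0,0,-0.07,0],[0,0,0,0],[0,0,0,0]]'
python3 -c "
from h import *
plan(599.8,-144.2,205,182.4)"
```

```text
clock: 41.62
tcp_pos: [373.7, 171.2, 205.5]
ee_rot: [-0.0, -0.021, 1.0, -0.0]
ft_force: [-0.1, -1.1, -4.3]
grip_width: 0.216
grip_force: 98.2
at [373.7 171.2 205.5] ang -177.62 turn -0.0003 shift [-0.4254 -0.6492  0.001 ] rows>= 6.2 t 41.6
```

```bash
python3 -m pendant '[[-0.0425,-0.0649,0,0],[-0.0425,-0.0649,0,0],[-0.0425,-0.0649,0,0],[-0.0425,-0.0649,0,0],[-0.0425,-0.0649,0,0],[-0.0425,-0.0649,0,0],[-0.0425,-0.0649,0,0],[-0.0425,-0.0649,0,0],[-0.0425,-0.0649,0,0],[-0.0425,-0.0649,0,0],[0,0,0,0],[0,0,0,0],[0,0,0,0]]'
python3 -c "
from h import *
cv2.imwrite('pics/c2.png',imaging.snapshot('wrist')[0])
plan(599.8,-144.0,70,182.4)"
```

```text
clock: 43.25
tcp_pos: [599.2, -143.3, 205.9]
ee_rot: [-0.0, -0.021, 1.0, 0.0]
ft_force: [0.6, 0.2, -2.6]
grip_width: 0.221
grip_force: 98.6
at [ 599.3 -143.3  206.2] ang -177.57 turn 0.0007 shift [-0.0009 -0.0014  0.2724] rows>= 2.2 t 43.3
```

View pics/c2.png

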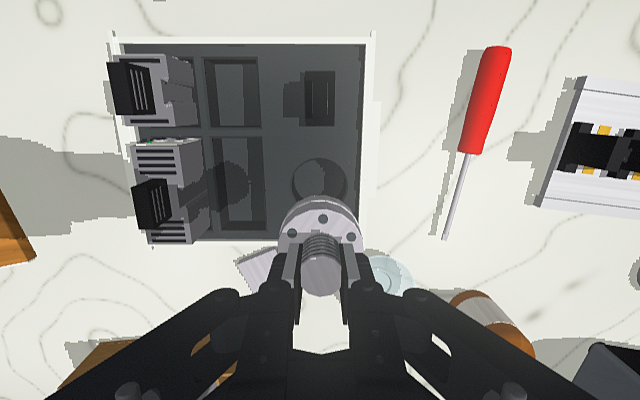

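The cell hangs over the round pocket (320,180). Before lowering, I check from the depth that it isn't tilted.

```bash
python3 - <<'E'
from look import *
c=cam("wrist");im,D=imaging.snapshot("wrist");P=cloud("wrist",D,c)
B=P[200:262,280:365].reshape(-1,3); B=B[(B[:,2]>120)&(B[:,2]<215)]
h,e=np.histogram(B[:,2],np.arange(120,216,3));print([(int(a),int(b)) for a,b in zip(e,h) if b>20])
zm=e[h.argmax()]+1.5
q=B[abs(B[:,2]-zm)<4];A=np.c_[q[:,:2]-q[:,:2].mean(0),np.ones(len(q))]
print(len(q),"slope xy deg, z",np.degrees(np.linalg.lstsq(A,q[:,2],rcond=None)[0][:2]).round(1),q[:,2].mean(),cv2.minEnclosingCircle(q[:,:2].astype(np.float32)))
E
```

```text
[(150, 37), (153, 45), (156, 21), (159, 65), (162, 219), (165, 120), (168, 109), (171, 114), (174, 1069), (177, 1210), (180, 58), (183, 75), (186, 132), (189, 207), (192, 215), (195, 207), (198, 238), (201, 222), (204, 212)]
2293 slope xy deg, z [ 1.4 -0.6] 177.1458632800385 ((595.6985473632812, -142.16966247558594), 23.4486141204834)
```

```bash
python3 -m pendant '[[-0.001,-0.0022,0.06,0],[0,0,0.06,0],[0,0,0.06,0],[0,0,0.03,0],[0,0,0.02,0],[0,0,0.016,0],[0,0,0.012,0],[0,0,0,0],[0,0,0,0]]'
python3 -m pendant '[[0,0,0.005,0],[0,0,0.003,0],[0,0,0.002,0],[0,0,0.002,0],[0,0,0,0]]'
```

```text
clock: 44.48
tcp_pos: [600.5, -145.2, 77.7]
ee_rot: [0.0, -0.021, 1.0, -0.0]
ft_force: [1.0, 0.4, -3.2]
grip_width: 0.219
grip_force: 98.7
clock: 45.1
tcp_pos: [600.2, -145.2, 71.1]
ee_rot: [-0.0, -0.021, 1.0, 0.0]
ft_force: [-0.2, 0.5, -4.1]
grip_width: 0.219
grip_force: 98.7
```

```bash
python3 -m pendant '[[0,0,0.004,0],[0,0,0.003,0],[0,0,0.003,0],[0,0,0,0]]'
```

```text
clock: 45.6
tcp_pos: [600.4, -145.2, 67.2]
ee_rot: [0.001, -0.021, 1.0, -0.0]
ft_force: [-3.6, 0.5, 5.5]
grip_width: 0.216
grip_force: 100.1
```

```bash
python3 -m pendant '[[0,0,0,0],[0,0,0,0],[0,0,0,0]]' 0.25
python3 -m pendant '[[0,0,-0.03,0],[0,0,-0.08,0],[0,0,-0.08,0],[0,0,-0.08,0],[0,0,-0.08,0],[0.09,0,0,0],[0.1,0,0,0],[0.1,0,0,0],[0,0,0,0],[0,0,0,0]]'
python3 - <<'E'
from look import *
c=cam("wrist");im,D=imaging.snapshot("wrist");P=cloud("wrist",D,c);cv2.imwrite("pics/end.png",im)
b=(430,680,-340,-80)
blobs(P,103,118,b,30);blobs(P,75,85,b,30);blobs(P,60,70,(570,640,-180,-110),30);blobs(P,34.5,38.6,(560,640,-180,-105),30);blobs(P,44,54,(490,545,-180,-120),30)
E
```

```text
clock: 45.98
tcp_pos: [600.3, -145.2, 66.1]
ee_rot: [0.0, -0.021, 1.0, -0.0]
ft_force: [0.1, -0.3, 0.3]
grip_width: 0.376
grip_force: 0.0
clock: 47.22
tcp_pos: [455.8, -151.3, 242.3]
ee_rot: [0.001, -0.021, 1.0, -0.0]
ft_force: [0.5, -0.3, -0.2]
grip_width: 0.374
grip_force: 0.0
band 103 118 n 579 c 518.2 -281.8 size 34.8 13.6 a 2.6 z [104.4 109.6 110.8]
band 75 85 n 1131 c 518.1 -282.3 size 53.7 41.3 a 2.2 z [76.4 80.  81.9]
band 75 85 n 311 c 516.4 -147.0 size 30.0 11.5 a 2.9 z [76.8 78.  79.1]
band 75 85 n 710 c 572.9 -279.6 size 30.2 41.1 a 4.0 z [75.8 79.9 81.2]
band 60 70 n 289 c 599.8 -145.4 size 21.5 21.8 a 76.7 z [60.8 65.8 67. ]
band 34.5 38.6 n 541 c 602.0 -143.5 size 51.3 49.4 a 62.1 z [35.6 37.8 38.5]
band 44 54 n 531 c 516.5 -146.3 size 46.5 25.3 a 1.9 z [46.8 48.  49.4]
```

View pics/end.png

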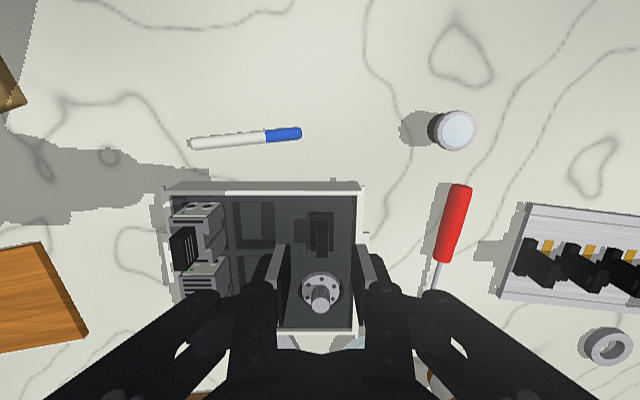

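The picture shows the fuse (320,232), the cell (320,292) and both modules (195,235) and (205,275) upright in their pockets, and the bystanders untouched. The depths agree, with the fuse flange resting flat on the insert.

```bash
python3 -c "
from h import *
print(ticket.hand_in())"
```

```text
the job is handed in; nothing more can be done
None
```

The job is handed in (no verdict came back): the fuse carrier was pulled first, then the short and long modules (the only two present) were lifted straight out, and these and the load cell, which had been knocked about 5 cm aside, are upright in their own tray pockets; the modules and cell measure fully home, but the fuse's flange rests on the insert, so its block is about 2 mm above the pocket floor.

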